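# Clear the viewing place and present the hidden fossil plate

## Robot

A 7-joint arm with a two-finger parallel gripper is mounted at the origin on the work surface. World frame = base frame: x ahead of the robot, y to its left, z up, the work surface at z = 0. Lengths are in m, angles in degrees, forces in N, time in s.
With the tool pointing down it reaches from about 0.425 to 0.875 m from the base axis. Payload 4.7 kg.
Tool frame: the origin (TCP) lies at the very end of the fingers, on their centre line; the grasp point (between the pads) lies 19 mm behind it (env.grasp_offset is the distance from the TCP to the grasp point, in m); z points along the fingers, y is the line along which they close (so a half turn about z gives the same grasp; the last joint's range is limited). The gripper opens to 87 mm and grips with 3 to 60 N. Pads are 19 mm wide; open, the fingers measure 117 mm over their backs; the gripper's body (75 mm by 190 mm) begins 51 mm behind the grasp point.
Start: joints at [68.13, 18.392, -4.016, 83.108, 1.295, 78.541, -3.26], TCP at [0.251, -0.6, 0.223] pointing down, gripper open.
Joint ranges: [-163.93, 163.93], [-17.29, 119.83], [-79.2, 71.16], [3.27, 140.29], [-89.18, 269.18], [5.43, 117.66], [-154.24, 154.24]. Speed limits (degrees/s): [147.25, 147.25, 180, 180, 180, 180, 180].

## Interface

Orientations are given as [roll, pitch, yaw] about the fixed x, y, z axes, in that order (R = Rz(yaw) Ry(pitch) Rx(roll)).
In Python, from cell import env gives the robot as it stands. The module is installed in compiled form; this text tells all that it offers.
- The arm moves only by the tool drive_tool, never from a script. Its argument "moves" is one flat list of numbers, 5 for each row, row after row: the shift along the tool's x, y, z in units of 40 mm (1.0 is 40 mm), then the turn about the tool's z in units of 10 degrees (1.0 is 10 degrees), then the finger opening in mm, from 0 to 87. A call has 1 to 5 rows; each row is the pose to reach, as a shift and turn from the pose commanded when the call began, along the tool's axes at that moment; what a row does not reach only later rows make up. A row lasts 1/8 s, in which the tool goes at most 62.5 mm and 10.7 degrees, less where a joint would pass 70% of its speed; a pose out of reach is approached as far as the arm can. A call with a gripper value outside its range is refused whole. The fingers move at their own pace and stop on an object; "squeeze" is the grip in N (left out, the last holds). Time passes only in rows, so rows that repeat a pose let the fingers close. It gives the time, the measured TCP pose, the force, the opening and the grip force at its end, in the units of the state.
- env.get_obs(): the state, without advancing time (a new reading comes with each control period).
- env.read_camera(name): name is "side" or "top"; returns (picture, depth): 400x640x3 uint8, red, green, blue; 400x640 float32, m along the optical axis (not along the pixel's ray), 0 where there is no reading.
- env.camera_model(name): a dict with "K" (3x3 intrinsics, pixels), "rvec" (rotation vector, rad) and "tvec" (3), from world to camera coordinates, as OpenCV has them. Camera axes: x right, y down, z forward; pixel columns grow to the right and rows downward; lengths in m; the calibration is good to about 2 mm. A picture is of the moment at which its call begins. camera_model takes no time and is no camera call.
- env.sign_off(): hands the job in; it is judged then, once.
The state is a dict: "time_s": time; "qpos": joint angles; "joint_velocities": joint speeds; "effort": joint torques, N m; "tool_pos": TCP position; "tool_rot": TCP orientation; "force": force on the tool from outside, world axes, zero at the start; "wrist_torque": the same for the moment, N m; "grip_width": finger opening in m; "grasp_force": force on a finger pad.
Only numpy, scipy, OpenCV 4.12 (cv2) and the standard library are available. Lean on these libraries where they do the work, as an engineer would, in place of code of your own. Each camera call takes 0.05 s, during which the arm holds its last target. There are 200 camera calls.

## Task

First clear the viewing place: slide the coral jar, flat on the display board and never lifted, from the square mark to stand inside the ring mark, and let go of it. Then lift the specimen case's hinged flap and leave it standing open, draw the fossil plate hidden inside up out of its slot, and present it above the middle of the square mark: upright, about 10 cm above the board, its broad faces towards the board's two long sides. Finish while still holding the plate there, still and in the air; leave the other jars, shell, stone and dish where they are.

Things in the scene. Friction and masses are not known exactly. Their poses are not given: they have to be found in the camera images.
- board: display board, light wood, fixed: 200 (its x, short) x 300 (its y, long) x 15 mm thick; its long sides run along its y. Origin: centre of its underside, on the work surface; its top is at z = 15 mm. The two marks lie on its top, 90 mm either side of its centre along its y; which end is which varies
- square_mark: the viewing place: outline of a square, 90 mm a side, flush dark lines on the board's top. Origin: its centre, on the board's top. Axes parallel to the board's
- ring_mark: the jar's place: outline of a circle, 90 mm across, flush dark line on the board's top. Origin: its centre, on the board's top, 180 mm from the square's centre
- jar: closed glass jar with a dry coral inside and a plain metal cap, 64 mm in diameter (cap 63 mm) and 72 mm tall, about 0.45 kg (varies by a third). Origin: centre of its underside; z up along its axis. Starts on the square mark, up to 8 mm off centre. Round, so it can be gripped across at any yaw
- case: specimen case, dark wood, fixed: open-topped box 130 (x) x 150 (y) x 82 mm high, walls and floor 6 mm, topped by the flap. Origin: centre of its underside, on the work surface; the flap's handle is towards its -x, the hinge along its +x rim. Inside, two rails along x, up to 36 mm height, leave a 7 mm slot in the middle (y = 0) for the plate
- flap (a joint): angle of the case's flap in rad: 0 closed, grows as the front edge is lifted, up to 1.9; stands straight up at 1.57. Its hinge is stiff: it stays where it is left (about 2 N at the handle moves it). The flap is 8 mm thick; starts shut or slightly ajar (up to 0.12)
- flap_handle (a point): middle of the flap's handle: round steel bar 10 mm thick, 68 mm long along the case's y, with a post at each end; its axis is 34 mm above the flap's upper face, 113 mm from the hinge line, 17 mm from the flap's front edge. Swings with the flap; pinched across (along the case's x) from above it can turn between the fingers
- flap_hinge (a point): point in the middle of the hinge line (which runs along the case's y), at the case's +x rim, 82 mm above the work surface; handle moves about it in the case's x-z plane on a circle of 120 mm radius
- plate: fossil plate, hidden until the flap opens: white, 76 (x) x 5 (y) x 56 mm high, plus a wooden grip strip 44 (x) x 12 (y) x 16 mm high on top (70 mm in all), spiral fossil on one face; 60 g. Origin: centre of its lower edge; z up, y normal to its faces. Stands in the slot, x along the case's x, up to 6 mm off centre; top 6 mm below the case's rim
- plate_grip (a point): middle of the plate's grip strip, 62 mm above the plate's origin; pinch it across its 12 mm (along the plate's y)
- shell: bystander: small pointed sea shell, 24 mm across and 27 mm tall, on the board behind the marks, near its far (+x) long side; leave it alone. Origin: underside centre
- small_jar: bystander: small glass jar, 48 mm across, 60 mm tall, beside the case on its +y side; leave it alone. Origin: underside centre
- nodule: bystander: round stone nodule, 50 mm across, 30 mm tall, behind the case (its +x side); leave it alone. Origin: underside centre
- dish: bystander: low white dish, 90 mm across, 18 mm tall, beyond the board; leave it alone. Origin: underside centre
- jar_right: bystander: glass jar 76 mm across, 70 mm tall, right of the board (-y); leave it alone. Origin: underside centre

How it is judged:
By the outcome, as a careful person would: the job done as asked, in the order asked, and still so for the second after the job is handed in, while the arm keeps its last pose, push and grip.
It also fails if it takes over 72 s, if anything falls off the work surface, if the arm or the gripper's body presses on something with over 40 N, if the wrist force passes 120 N, or if a joint passes its speed limit or range.

## Working session

There is one attempt and no reset: what is moved stays moved. The work goes in short steps, Python scripts to look and compute and a tool call to move; the robot and the scene stay as the last step left them, time stands still between calls to the robot, and variables do not carry over. Pictures are saved under pics/ and viewed, at most 10 in all, crops included, and the job is handed in when it is done.

Besides the shell and the picture viewer there is one more tool, called after ">>>" as name(argument=value, ...), one argument or row to a line, values as JSON. drive_tool: Moves the arm, as the interface text tells. Its arguments: {"type":"object","properties":{"moves":{"type":"array","items":{"type":"number"}},"squeeze":{"type":"number"}},"required":["moves"]}

```bash
mkdir -p pics
cat > h.py <<'E'
import numpy as np, cv2
from cell import env
def cam(n):
    m=env.camera_model(n); R=cv2.Rodrigues(np.array(m["rvec"],float))[0]
    return np.array(m["K"],float),R,np.array(m["tvec"],float).ravel()
def ray(n,u,v,z):
    "world point where pixel ray meets height z"
    K,R,t=cam(n); c=-R.T@t; d=R.T@np.linalg.inv(K)@np.array([u,v,1.])
    return c+d*(z-c[2])/d[2]
def pix(n,p):
    K,R,t=cam(n); q=K@(R@np.array(p,float)+t); return q[:2]/q[2]
def cloud(n,dep):
    K,R,t=cam(n); v,u=np.mgrid[:400,:640]
    P=np.stack([(u-K[0,2])/K[0,0]*dep,(v-K[1,2])/K[1,1]*dep,dep],-1)
    return (P-t)@R
def save(n,name):
    im,d=env.read_camera(n); cv2.imwrite(f"pics/{name}.png",im[:,:,::-1]); np.save(f"pics/{name}.npy",d); return im,d
E
python3 - <<'E'
from h import *
save("top","t0"); save("side","s0")
for n in("top","side"):
    K,R,t=cam(n); print(n,-R.T@t,K[0,0],R[2])
o=env.get_obs(); print(o); print(env.grasp_offset)
E
```

```text
top [ 0.43827633 -0.03255259  1.23712255] 478.0357001835818 [ 1.60769058e-01  2.41475340e-04 -9.86992022e-01]
side [ 0.60511945 -1.0506323   0.69278546] 476.8577391686149 [ 0.02486401  0.87176561 -0.48929184]
{'time_s': 0.1, 'qpos': array([68.12995158, 18.43462547, -4.01712775, 83.16789948,  1.29719696,
       78.53953908, -3.25856373]), 'joint_velocities': array([-0.01019048, -0.04067977,  0.08112993, -0.10197789,  0.03290227,
       -0.01354767,  0.070734  ]), 'effort': array([-6.11392115e-04, -4.92574811e+01, -4.06178311e-01, -3.13399637e+01,
       -6.41596131e-02,  3.94567964e-02,  2.85896994e-05]), 'tool_pos': array([ 0.2503783 , -0.5993151 ,  0.22157333]), 'tool_rot': array([-1.79903295e+02,  7.03031661e-03,  2.26830380e+01]), 'force': array([ 0.14134126,  0.49520096, -0.7977987 ]), 'wrist_torque': array([-0.05504086,  0.03426363, -0.01315562]), 'grasp_force': 0.0, 'grip_width': 0.08703620140494221}
0.0187
```

View pics/t0.png

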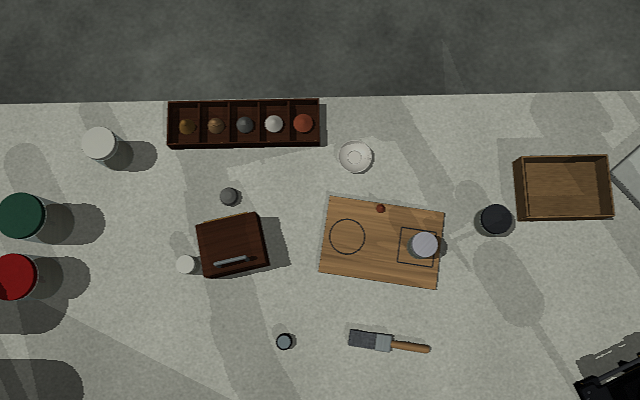

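View pics/s0.png

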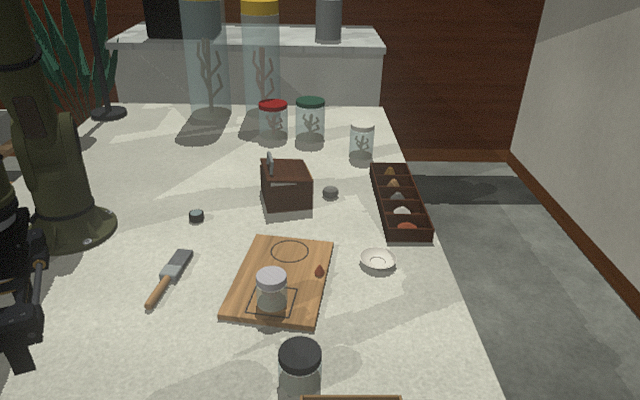

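Top: the ring is at about (347,237), the square at (417,247) with the jar at (424,245), the case at (233,245) and its handle at (235,261). I'll enlarge the crop for accurate readings.

Run:
```python
from h import *
im=cv2.imread("pics/t0.png")
c=cv2.resize(im[185:295,180:460],None,fx=2.85,fy=2.85,interpolation=cv2.INTER_CUBIC)
cv2.imwrite("pics/t0c.png",c)
d=np.load("pics/t0.npy"); P=cloud("top",d)
for u,v in [(424,245),(233,230),(215,235),(255,230),(347,237),(235,261)]: print(u,v,P[v,u].round(4))
# board plane points
z=P[...,2]; m=(abs(z-.015)<.005); hsv=cv2.cvtColor(im,cv2.COLOR_BGR2HSV)
b=(hsv[...,1]>70)&(np.arange(640)[None]>310)&(np.arange(640)[None]<455)&(np.arange(400)[:,None]>185)&(np.arange(400)[:,None]<300)
b=cv2.morphologyEx(b.astype(np.uint8),cv2.MORPH_CLOSE,np.ones((15,15)))
cn=max(cv2.findContours(b,0,2)[0],key=cv2.contourArea)
Q=np.array([ray("top",*p[0],.015)[:2] for p in cn],np.float32)
print("board",cv2.minAreaRect(Q))
# jar cap top
m=(z>.08)&(z<.095)&(np.arange(640)[None]>400)&(np.arange(640)[None]<445)
print("cap",P[m].mean(0),cv2.minEnclosingCircle(P[m][:,:2].astype(np.float32)))
u=np.arange(640)[None]
m=(z>.075)&(z<.13)&(u>185)&(u<285)&(np.arange(400)[:,None]>200)
print("flap",cv2.minAreaRect(P[m][:,:2].astype(np.float32)), np.percentile(P[m][:,2],[5,50,95]))
Pm=P[(z>.110)&(z<.16)&(u>185)&(u<285)&(np.arange(400)[:,None]>200)]; print("handle",len(Pm),Pm.mean(0) if len(Pm) else 0, Pm[:,2].max() if len(Pm) else 0)
for k in (0,1):
  if len(Pm): print(Pm.min(0),Pm.max(0))
```

```text
424 245 [ 0.5355 -0.285   0.0882]
233 230 [0.5819 0.1741 0.0919]
215 235 [0.5701 0.2162 0.0971]
255 230 [0.5801 0.1204 0.0962]
347 237 [ 0.5666 -0.1048  0.0166]
235 261 [0.5046 0.1611 0.1359]
board ((0.5531977415084839, -0.1927071064710617), (0.29994598031044006, 0.199726864695549), 80.03343200683594)
cap [ 0.53803575 -0.28694514  0.08683651] ((0.5387059450149536, -0.2874336242675781), 0.03136076778173447)
flap ((0.5511345267295837, 0.18067771196365356), (0.13549518585205078, 0.15070167183876038), 11.7904052734375) [0.0870818  0.09711994 0.10514558]
handle 167 [0.50616774 0.16987146 0.13832957] 0.14817362280259824
[0.48870928 0.0997285  0.11035462] [0.51775574 0.22387482 0.14817362]
[0.48870928 0.0997285  0.11035462] [0.51775574 0.22387482 0.14817362]
```

View pics/t0c.png

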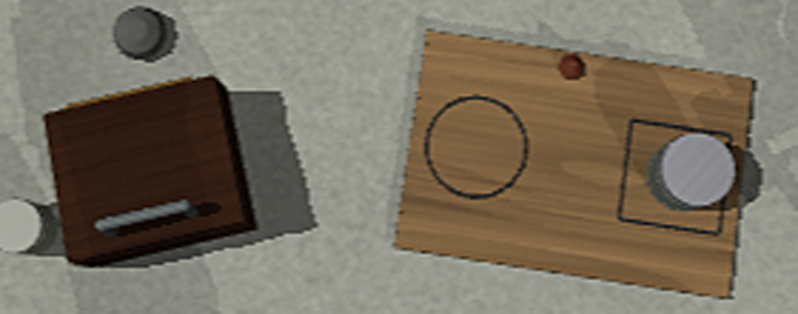

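Crop readings: the ring centre is at crop (476,147), i.e. (347.0,236.6). The square corners average (676.5,177), i.e. (417.4,247.1). The handle runs along the case's -x edge, tilted about +12°. Next I'll fit the case and work out the first move.

```bash
cat >> h.py <<'E'
def goto(x,y,z,yaw,frm=None):
    "numbers (tool units) from pose frm=(x,y,z,yaw) or the measured one"
    if frm is None:
        o=env.get_obs(); p=o["tool_pos"]; w=o["tool_rot"][2]; frm=(*p,w); print("at",p.round(4),o["tool_rot"].round(2))
    p=np.array(frm[:3]); a=np.radians(frm[3]); d=np.array([x,y,z])-p
    tx=np.array([np.cos(a),np.sin(a),0]); ty=np.array([np.sin(a),-np.cos(a),0])
    dy=(yaw-frm[3]+180)%360-180
    r=np.array([d@tx/.04,d@ty/.04,-d[2]/.04,-dy/10]); print("move",r.round(3)); return r
E
python3 - <<'E'
from h import *
print("ring",ray("top",347.0,236.6,.015),"sq",ray("top",417.4,247.1,.015))
d=np.load("pics/t0.npy"); P=cloud("top",d); z=P[...,2]
u=np.arange(640)[None]; v=np.arange(400)[:,None]
m=(z>.082)&(z<.125)&(u>185)&(u<285)&(v>205)&(v<285)
Q=P[m]; A=np.c_[Q[:,:2],np.ones(len(Q))]
for _ in range(8):
    c=np.linalg.lstsq(A[(k:=np.ones(len(Q),bool) if _==0 else abs(A@c-Q[:,2])<.004)],Q[k][:,2],rcond=None)[0]
S=Q[k]; print("plane",c,"tilt",np.arctan(np.hypot(*c[:2])),np.degrees(np.arctan2(-c[1],-c[0])),k.sum())
print("rect",cv2.minAreaRect(S[:,:2].astype(np.float32)))
H=Q[~k & (Q[:,2]>A@c+.012)]; 
H=P[(z>.118)&(z<.16)&(u>200)&(u<270)&(v>240)&(v<285)]
mu=H.mean(0); w=np.linalg.svd(H[:,:2]-mu[:2])[2][0]; print("handle",mu,np.median(H,0),np.degrees(np.arctan2(w[1],w[0])),len(H),H[:,2].max())
# crop pixel of handle ends -> world at .140
for q in [(98,223),(190,205)]: print(ray("top",q[0]/2.85+180,q[1]/2.85+185,.140))
for q in [(44,114),(218,77),(257,226),(72,263)]: print("corner",ray("top",q[0]/2.85+180,q[1]/2.85+185,.094))
goto(.5387,-.287,.17,-10)
E
```

```text
ring [ 0.56777984 -0.10492985  0.015     ] sq [ 0.53675279 -0.28394246  0.015     ]
plane [-0.10980751 -0.02310678  0.16218759] tilt 0.11174490744648707 11.883366667570046 2965
rect ((0.5505446195602417, 0.18082088232040405), (0.13245362043380737, 0.15017428994178772), 11.856817245483398)
handle [0.50665458 0.1694374  0.1396994 ] [0.50683701 0.16902386 0.14056254] -78.32626891574527 158 0.14817362280259824
[0.50026927 0.20746318 0.14      ]
[0.51301064 0.13366422 0.14      ]
corner [0.59581076 0.26443705 0.094     ]
corner [0.6241683  0.11701088 0.094     ]
corner [0.49738504 0.08463069 0.094     ]
corner [0.47021627 0.23875277 0.094     ]
at [ 0.2504 -0.5993  0.2216] [-1.799e+02  1.000e-02  2.268e+01]
move [ 9.661 -4.424  1.289  3.268]
```

>>> drive_tool(
  moves=[9.66,-4.42,1.29,3.27,87,9.66,-4.42,1.29,3.27,87,9.66,-4.42,1.29,3.27,87,9.66,-4.42,1.29,3.27,87,9.66,-4.42,1.29,3.27,87],
  squeeze=4,
)

```text
time_s: 0.72
tool_pos: [0.4575, -0.3753, 0.1851]
tool_rot: [180.0, 0.0, -10.1]
force: [0.3, -0.4, 0.1]
grip_width: 0.0868
grasp_force: 0.0
```

>>> drive_tool(
  moves=[0,0,0,0,87,0,0,0,0,87],
)

```text
time_s: 0.98
tool_pos: [0.4561, -0.3772, 0.1853]
tool_rot: [180.0, 0.1, -10.0]
force: [-1.0, -0.2, -0.3]
grip_width: 0.0867
grasp_force: 0.0
```

Run:
```python
from h import *
goto(.5387,-.287,.10,-10)
```

```text
at [ 0.4561 -0.3772  0.1853] [ 1.7997e+02  7.0000e-02 -1.0000e+01]
move [ 1.641 -2.579  2.132  0.   ]
```

>>> drive_tool(
  moves=[1.64,-2.58,1.3,0,87,1.64,-2.58,1.8,0,87,1.64,-2.58,1.8,0,87],
)

```text
time_s: 1.35
tool_pos: [0.539, -0.2841, 0.111]
tool_rot: [-179.9, 0.2, -9.9]
force: [-1.1, -0.6, -0.2]
grip_width: 0.0866
grasp_force: 0.0
```

Run:
```python
from h import *
goto(.5387,-.287,.033,-10)
im,d=env.read_camera("side")
cv2.imwrite("pics/s1.png",cv2.resize(im[200:340,180:380],None,fx=4,fy=4,interpolation=cv2.INTER_CUBIC)[:,:,::-1])
```

```text
at [ 0.539  -0.2841  0.111 ] [-179.85    0.21   -9.89]
move [0.005 0.072 1.95  0.011]
```

View pics/s1.png

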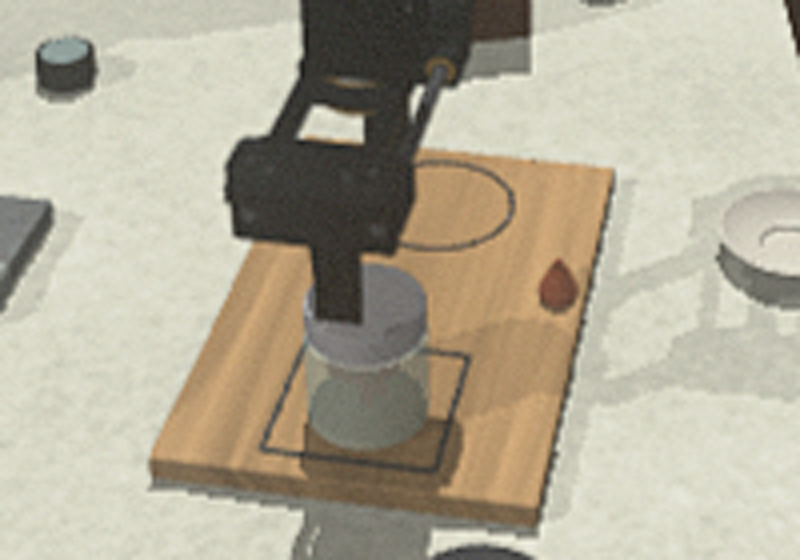

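The finger tip shows at crop (337,320), i.e. side pixel (264,280), and the cap top centre at about (367,300), i.e. (272,275). I'll check both against projections.

Run:
```python
from h import *
print("finger tip expected",pix("side",[.539-.009,-.335,.111])," cap",pix("side",[.5387,-.287,.087]))
d=np.load("pics/s0.npy"); P=cloud("side",d)
m=(P[...,2]>.082)&(P[...,2]<.095)&(abs(P[...,0]-.54)<.05)&(abs(P[...,1]+.287)<.05)
print(P[m].mean(0),cv2.minEnclosingCircle(P[m][:,:2].astype(np.float32)),m.sum())
```

```text
finger tip expected [265.03104096 280.21875928]  cap [271.62314824 274.38177151]
[ 0.53777799 -0.28941181  0.08523614] ((0.5369585752487183, -0.2879538834095001), 0.03227332606911659) 500
```

>>> drive_tool(
  moves=[0,0.07,0.5,0,87,0,0.07,1.3,0,87,0,0.07,1.9,0,87,0,0.07,1.9,0,87],
)

```text
time_s: 1.9
tool_pos: [0.5354, -0.292, 0.0356]
tool_rot: [180.0, 0.3, -10.3]
force: [0.1, -0.6, 0.2]
grip_width: 0.0876
grasp_force: 0.0
```

>>> drive_tool(
  moves=[0,0,0,0,70,0,0,0,0,62,0,0,0,0,55,0,0,0,0,55,0,0,0,0,55],
  squeeze=4,
)

```text
time_s: 2.52
tool_pos: [0.5398, -0.2887, 0.0389]
tool_rot: [-180.0, -0.1, -10.0]
force: [-0.4, 2.9, 5.9]
grip_width: 0.0637
grasp_force: 4.0
```

Run:
```python
from h import *
o=env.get_obs(); print(o["force"],o["grip_width"],o["grasp_force"])
p=o["tool_pos"]
goto(.5685,-.1045,p[2],-10)
```

```text
[-0.42890865  2.85018877  5.91640045] 0.0637041792262762 3.9992981098475866
at [ 0.5398 -0.2887  0.0389] [-1.7997e+02 -9.0000e-02 -9.9700e+00]
move [-9.100e-02 -4.659e+00 -0.000e+00  3.000e-03]
```

>>> drive_tool(
  moves=[0,0,0,0,55,0,0,0,0,55],
)

```text
time_s: 2.78
tool_pos: [0.5398, -0.2887, 0.0389]
tool_rot: [-180.0, -0.1, -10.0]
force: [-1.0, 3.1, 5.8]
grip_width: 0.0641
grasp_force: 4.0
```

>>> drive_tool(
  moves=[0,-0.2,0,0,55,-0.02,-0.5,0,0,55,-0.03,-0.8,0,0,55,-0.03,-1.1,0,0,55,-0.03,-1.3,0,0,55],
)

```text
time_s: 3.4
tool_pos: [0.5469, -0.2393, 0.0386]
tool_rot: [179.8, -0.1, -10.0]
force: [-1.0, -5.5, 4.7]
grip_width: 0.064
grasp_force: 4.0
```

Run:
```python
from h import *
o=env.get_obs(); print(o["force"],o["grip_width"],o["grasp_force"])
goto(.5685,-.1045,.0389,-10)
```

```text
[-1.0346267  -5.53854952  4.74272757] 0.06397524982453968 3.9976689688408484
at [ 0.5469 -0.2393  0.0386] [ 1.7984e+02 -9.0000e-02 -1.0030e+01]
move [-5.600e-02 -3.412e+00 -7.000e-03 -3.000e-03]
```

Still pressed gently down and sliding well; continuing.

>>> drive_tool(
  moves=[-0.01,-0.3,0,0,55,-0.02,-0.7,0,0,55,-0.03,-1.1,0,0,55,-0.03,-1.5,0,0,55,-0.03,-1.8,0,0,55],
)

```text
time_s: 4.03
tool_pos: [0.5582, -0.168, 0.0385]
tool_rot: [179.8, -0.1, -10.0]
force: [-1.0, -6.2, 6.1]
grip_width: 0.0638
grasp_force: 4.0
```

>>> drive_tool(
  moves=[0,-0.4,0,0,55,-0.02,-0.8,0,0,55,-0.03,-1.2,0,0,55,-0.03,-1.5,0,0,55,-0.03,-1.5,0,0,55],
)

```text
time_s: 4.65
tool_pos: [0.5676, -0.1062, 0.0383]
tool_rot: [-180.0, -0.0, -9.9]
force: [-0.3, 0.0, 5.4]
grip_width: 0.064
grasp_force: 4.0
```

Run:
```python
from h import *
o=env.get_obs(); print(o["force"],o["grip_width"],o["grasp_force"])
goto(.5685,-.1045,.0389,-10)
```

```text
[-0.29036673  0.03172643  5.35989301] 0.06396872590942108 3.9999127574265003
at [ 0.5676 -0.1062  0.0383] [-1.7997e+02 -4.0000e-02 -9.9300e+00]
move [ 0.014 -0.046 -0.016  0.007]
```

>>> drive_tool(
  moves=[0,0,0,0,87,0,0,0,0,87,0,0,0,0,87,0,0,0,0,87],
)

```text
time_s: 5.15
tool_pos: [0.5669, -0.1077, 0.0374]
tool_rot: [-180.0, 0.0, -10.0]
force: [0.7, 0.0, -0.5]
grip_width: 0.0859
grasp_force: 0.0
```

>>> drive_tool(
  moves=[0,0,-0.6,0,87,0,0,-1.8,0,87,0,0,-3.2,0,87,0,0,-4,0,87,0,0,-4,0,87],
)

```text
time_s: 5.78
tool_pos: [0.5691, -0.1079, 0.2011]
tool_rot: [180.0, -0.4, -10.0]
force: [-0.3, -0.7, -0.1]
grip_width: 0.0871
grasp_force: 0.0
```

Run:
```python
from h import *
d=env.read_camera("side")[1]; P=cloud("side",d)
m=(P[...,2]>.08)&(P[...,2]<.095)&(abs(P[...,0]-.568)<.06)&(abs(P[...,1]+.105)<.06)
print("jar",P[m].mean(0),cv2.minEnclosingCircle(P[m][:,:2].astype(np.float32)),m.sum())
goto(.508,.1705,.20,101.9)
```

```text
jar [ 0.56526524 -0.10985859  0.08487044] ((0.56437087059021, -0.10722537338733673), 0.03336700052022934) 337
at [ 0.5677 -0.1078  0.1987] [ 1.7998e+02 -1.3000e-01 -1.0030e+01]
move [ -2.682  -6.591  -0.032 -11.193]
```

>>> drive_tool(
  moves=[-2.68,-6.59,0,-11.2,50,-2.68,-6.59,0,-11.2,50,-2.68,-6.59,0,-11.2,50,-2.68,-6.59,0,-11.2,50,-2.68,-6.59,0,-11.2,50],
)

```text
time_s: 6.45
tool_pos: [0.505, 0.1742, 0.196]
tool_rot: [-179.9, 0.1, 44.3]
force: [1.2, -0.4, -0.5]
grip_width: 0.0518
grasp_force: 0.0
```

Run:
```python
from h import *
goto(.508,.1705,.18,101.9)
```

```text
at [0.505  0.1742 0.196 ] [-1.7987e+02  1.1000e-01  4.4310e+01]
move [-0.009  0.119  0.4   -5.759]
```

>>> drive_tool(
  moves=[0,0.12,0.2,-5.75,45,0,0.12,0.4,-5.75,45,0,0.12,0.4,-5.75,45,0,0.12,0.4,-5.75,45,0,0.12,0.4,-5.75,45],
)

```text
time_s: 7.08
tool_pos: [0.5096, 0.1667, 0.1796]
tool_rot: [-179.8, -0.0, 97.8]
force: [-0.5, -0.8, -0.3]
grip_width: 0.0449
grasp_force: 0.0
```

>>> drive_tool(
  moves=[0,0,0,-0.4,40,0,0,0,-0.4,40,0,0,0,-0.4,40],
)

```text
time_s: 7.45
tool_pos: [0.5103, 0.1668, 0.1807]
tool_rot: [-179.9, -0.0, 101.3]
force: [-1.2, -0.1, -0.5]
grip_width: 0.0401
grasp_force: 0.0
```

Run:
```python
from h import *
goto(.508,.1705,.122,101.9)
im,d=env.read_camera("side")
cv2.imwrite("pics/s2.png",cv2.resize(im[110:240,200:380],None,fx=4,fy=4,interpolation=cv2.INTER_CUBIC)[:,:,::-1])
```

```text
at [0.5103 0.1668 0.1807] [-179.91   -0.    101.33]
move [ 0.101 -0.038  1.468 -0.057]
```

View pics/s2.png

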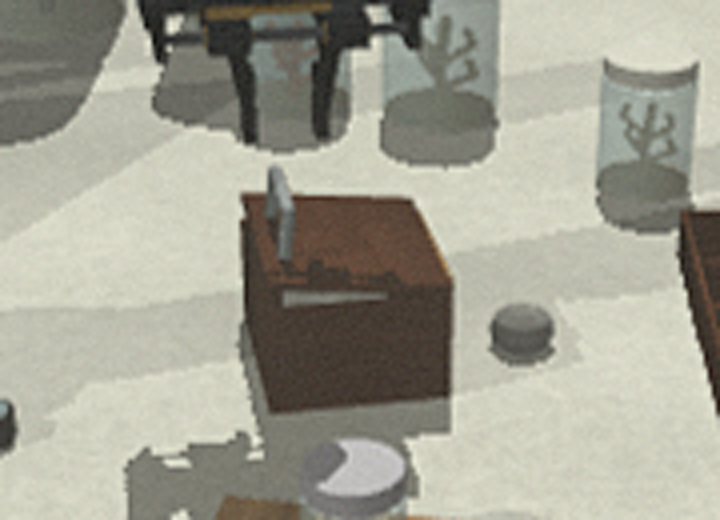

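The fingers, at crop x 248 and 322, straddle the handle bar, at crop (270–290, 165–215). I'll descend and pinch.

>>> drive_tool(
  moves=[0.1,-0.04,0.6,-0.05,40,0.1,-0.04,1.2,-0.05,40,0.1,-0.04,1.45,-0.05,40,0.1,-0.04,1.45,-0.05,40],
)

```text
time_s: 8.0
tool_pos: [0.5081, 0.1705, 0.1232]
tool_rot: [-179.9, -0.0, 101.9]
force: [0.5, -0.2, 0.4]
grip_width: 0.0399
grasp_force: 0.0
```

>>> drive_tool(
  moves=[0,0,0,0,15,0,0,0,0,5,0,0,0,0,5,0,0,0,0,5,0,0,0,0,5],
  squeeze=12,
)

```text
time_s: 8.62
tool_pos: [0.5065, 0.1702, 0.1234]
tool_rot: [-179.7, 0.0, 101.9]
force: [-5.3, -2.0, 2.9]
grip_width: 0.0092
grasp_force: 12.0
```

```bash
cat >> h.py <<'E'
def arc(hinge,yaw,r,a0,angs):
    "rows following the circle about the hinge line from handle angle a0 (deg), tool y along +-case x"
    return [np.round([r*(np.cos(np.radians(a0))-np.cos(np.radians(a)))/.04, -r*(np.sin(np.radians(a))-np.sin(np.radians(a0)))/.04],2).tolist() for a in angs]
E
python3 - <<'E'
from h import *
o=env.get_obs(); print(o["force"],o["grip_width"],o["grasp_force"]); goto(.508,.1705,.122,101.9)
for a in (27,45,65,88): print(a,arc(0,0,.1205,a,[a+k*4.5 for k in range(1,6)]))
E
```

```text
[-5.29100617 -2.0012167   2.85060096] 0.00920106452121276 12.000266164541245
at [0.5065 0.1702 0.1234] [-1.7975e+02  5.0000e-02  1.0192e+02]
move [-0.001  0.039  0.035  0.002]
27 [[0.12, -0.21], [0.25, -0.4], [0.39, -0.59], [0.55, -0.76], [0.73, -0.92]]
45 [[0.17, -0.16], [0.36, -0.31], [0.56, -0.44], [0.76, -0.55], [0.98, -0.65]]
65 [[0.22, -0.09], [0.44, -0.17], [0.67, -0.22], [0.91, -0.26], [1.14, -0.28]]
88 [[0.24, 0.0], [0.47, 0.02], [0.71, 0.06], [0.94, 0.11], [1.16, 0.19]]
```

>>> drive_tool(
  moves=[0,0.12,-0.21,0,5,0,0.25,-0.4,0,5,0,0.39,-0.59,0,5,0,0.55,-0.76,0,5,0,0.73,-0.92,0,5],
)

```text
time_s: 9.25
tool_pos: [0.5333, 0.1759, 0.1609]
tool_rot: [-179.5, 0.1, 101.9]
force: [-13.1, -3.3, 11.1]
grip_width: 0.0094
grasp_force: 12.0
```

Run:
```python
from h import *
o=env.get_obs(); print(o["tool_pos"],o["force"],o["grip_width"])
p0=np.array([.5065,.1702,.1234]); d=o["tool_pos"]-p0; print(d@[.978,.206,0]*1e3,d[2]*1e3, "ideal",29.2,36.8)
for a in (49.5,72,94.5): print(a,arc(0,0,.1205,a,[a+k*4.5 for k in range(1,6)]))
```

```text
[0.53329188 0.17589109 0.16086312] [-13.11076455  -3.2853      11.09656771] 0.009355622783513876
27.374824975399452 37.46311592390979 ideal 29.2 36.8
49.5 [[0.19, -0.15], [0.38, -0.28], [0.59, -0.39], [0.8, -0.49], [1.03, -0.57]]
72 [[0.23, -0.06], [0.46, -0.11], [0.69, -0.14], [0.93, -0.15], [1.17, -0.14]]
94.5 [[0.23, 0.03], [0.47, 0.07], [0.69, 0.14], [0.92, 0.22], [1.13, 0.32]]
```

>>> drive_tool(
  moves=[0,0.15,-0.18,0,5,0,0.34,-0.32,0,5,0,0.55,-0.44,0,5,0,0.76,-0.55,0,5,0,0.98,-0.64,0,5],
)

```text
time_s: 9.88
tool_pos: [0.5758, 0.1847, 0.1867]
tool_rot: [-180.0, 0.0, 101.9]
force: [-3.7, -0.6, 3.0]
grip_width: 0.0092
grasp_force: 12.0
```

Run:
```python
from h import *
o=env.get_obs(); print(o["force"],o["grip_width"])
pts=np.array([[.5065,.1702,.1234],[.5333,.1759,.1609],o["tool_pos"]])
q=np.c_[(pts[:,:2]-pts[0,:2])@[.978,.206],pts[:,2]]
A=np.c_[2*q[1:]-2*q[:1]]; c=np.linalg.solve(A,(q[1:]**2).sum(1)-(q[0]**2).sum())
print(q,"centre",c,"r",np.linalg.norm(q-c,axis=1),"ang",np.degrees(np.arctan2(q[:,1]-c[1],c[0]-q[:,0])))
```

```text
[-3.69772404 -0.61626058  3.0336695 ] 0.009155221943662514
[[0.         0.1234    ]
 [0.0273846  0.1609    ]
 [0.07073014 0.18671132]] centre [0.1096234  0.07209574] r [0.12103478 0.12103478 0.12103478] ang [25.07981299 47.19821018 71.25604613]
```

Run:
```python
from h import *
for a in (71.3,95): print(a,arc(0,0,.121,a,[a+k*4.7 for k in range(1,6)]))
```

```text
71.3 [[0.24, -0.07], [0.48, -0.12], [0.73, -0.15], [0.98, -0.16], [1.22, -0.15]]
95 [[0.25, 0.03], [0.49, 0.08], [0.73, 0.16], [0.96, 0.25], [1.18, 0.36]]
```

>>> drive_tool(
  moves=[0,0.24,-0.07,0,5,0,0.48,-0.12,0,5,0,0.73,-0.15,0,5,0,0.98,-0.16,0,5,0,1.22,-0.15,0,5],
)

```text
time_s: 10.5
tool_pos: [0.624, 0.1948, 0.1919]
tool_rot: [180.0, 0.0, 101.9]
force: [-1.9, -1.3, 0.3]
grip_width: 0.0093
grasp_force: 12.0
```

>>> drive_tool(
  moves=[0,0.25,0.03,0,5,0,0.49,0.08,0,5,0,0.73,0.16,0,5,0,0.96,0.25,0,5,0,1.18,0.36,0,5],
)

```text
time_s: 11.12
tool_pos: [0.67, 0.2046, 0.1773]
tool_rot: [-180.0, 0.0, 101.9]
force: [-1.2, -1.6, 1.3]
grip_width: 0.0093
grasp_force: 12.0
```

Run:
```python
from h import *
o=env.get_obs(); print(o["force"],o["grip_width"])
q=np.array([(o["tool_pos"][:2]-[.5065,.1702])@[.978,.206],o["tool_pos"][2]])-[.1096,.0721]
print("handle ang",np.degrees(np.arctan2(q[1],-q[0])),np.hypot(*q))
```

```text
[-1.21823605 -1.56218861  1.27437417] 0.009279295369706396
handle ang 118.60057819730561 0.1198135343553517
```

>>> drive_tool(
  moves=[0,0,0,0,22,0,0,0,0,22,0,0,0,0,22],
)

```text
time_s: 11.5
tool_pos: [0.6692, 0.205, 0.1779]
tool_rot: [180.0, -0.0, 101.9]
force: [1.0, 0.7, -0.3]
grip_width: 0.0214
grasp_force: 0.0
```

>>> drive_tool(
  moves=[0,0,-0.5,0,22,0,0,-1.5,0,22,0,0,-2.5,0,22,0,0,-2.5,2,30,0,-2,-2.5,3,30],
)

```text
time_s: 12.12
tool_pos: [0.6103, 0.1917, 0.2759]
tool_rot: [-179.8, -0.2, 80.0]
force: [-0.4, 0.1, 0.9]
grip_width: 0.0289
grasp_force: 0.0
```

Run:
```python
from h import *
im,d=save("top","t2")
cv2.imwrite("pics/t2c.png",cv2.resize(im[190:290,180:300],None,fx=5,fy=5,interpolation=cv2.INTER_CUBIC)[:,:,::-1])
goto(.545,.175,.26,11.9)
```

```text
at [0.5973 0.1905 0.2742] [-179.3     0.5    79.95]
move [-0.61  -1.219  0.355  6.805]
```

View pics/t2c.png

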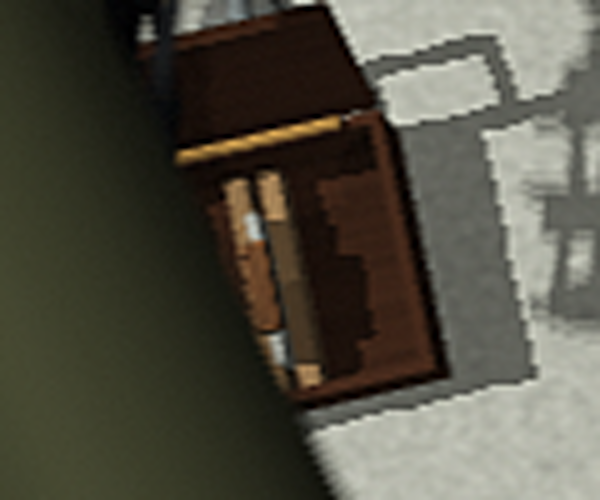

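The flap stands open. The slot shows the plate, with white ends at crop (255,225) and (277,345) and the wooden grip between them at about (265,287). I'll work out its position.

Run:
```python
from h import *
f=lambda u,v,z: ray("top",u/5+180,v/5+190,z)
cx=np.array([.9786,.2062]); cy=np.array([-.2062,.9786]); C=np.array([.550,.1794])
for n,q in dict(stripfar=(259,243,.076),stripnear=(268,331,.076),mid=(264,287,.076),wfar=(252,212,.062),wnear=(280,360,.062),railRfar=(270,175,.036),railRnear=(312,385,.036)).items():
    p=f(*q)[:2]; print(n,p.round(4),"case",((p-C)@cx*1e3).round(1),((p-C)@cy*1e3).round(1))
# depth points of strip top
P=cloud("top",np.load("pics/t2.npy")); X=P[...,:2]-C
a=X@cx; b=X@cy; m=(abs(a)<.045)&(abs(b)<.02)&(P[...,2]>.069)&(P[...,2]<.082)&(np.arange(640)[None]>225)
print("strip",m.sum(),a[m].min(),a[m].max(),b[m].min(),b[m].max(),b[m].mean())
m=(abs(a)<.05)&(abs(b)<.02)&(P[...,2]>.055)&(P[...,2]<.067); print("white",m.sum(),a[m].min(),a[m].max(),b[m].mean())
```

```text
stripfar [0.5628 0.1797] case 12.6 -2.3
stripnear [0.5199 0.1751] case -30.4 2.0
mid [0.5413 0.1771] case -9.0 -0.4
wfar [0.5798 0.1858] case 30.5 0.2
wnear [0.5065 0.1716] case -44.2 1.3
railRfar [0.6016 0.1817] case 50.9 -8.4
railRnear [0.4952 0.16  ] case -57.6 -7.6
strip 97 -0.029042561590562985 0.014812464848483696 -0.004970170210052895 0.007684170289091594 0.000770188029678399
white 36 -0.04476260311259156 0.02953678617534833 0.00020306920458815184
```

>>> drive_tool(
  moves=[-0.6,-1.2,0.3,6.8,40,-0.6,-1.2,0.3,6.8,40,-0.6,-1.2,0.3,6.8,40,-0.6,-1.2,0.3,6.8,40,-0.6,-1.2,0.3,6.8,40],
)

```text
time_s: 12.8
tool_pos: [0.557, 0.1765, 0.2678]
tool_rot: [179.9, -0.1, 26.4]
force: [-0.6, 0.7, -0.1]
grip_width: 0.0402
grasp_force: 0.0
```

>>> drive_tool(
  moves=[0,0,0,1.5,40,0,0,0,1.5,40,0,0,0,1.5,40],
)

```text
time_s: 13.18
tool_pos: [0.557, 0.1766, 0.2675]
tool_rot: [180.0, -0.1, 11.8]
force: [0.3, 0.4, 0.4]
grip_width: 0.0399
grasp_force: 0.0
```

Run:
```python
from h import *
goto(.5430,.1787,.055,11.9)
```

```text
at [0.557  0.1766 0.2675] [ 1.7999e+02 -1.3000e-01  1.1830e+01]
move [-0.332 -0.124  5.312 -0.007]
```

>>> drive_tool(
  moves=[-0.33,-0.12,1.2,0,40,-0.33,-0.12,2.5,0,40,-0.33,-0.12,3.6,0,40,-0.33,-0.12,4.3,0,40,-0.33,-0.12,4.3,0,40],
)

```text
time_s: 13.8
tool_pos: [0.5415, 0.1776, 0.0923]
tool_rot: [180.0, 0.2, 11.8]
force: [-0.4, 0.6, 0.8]
grip_width: 0.0399
grasp_force: 0.0
```

Run:
```python
from h import *
goto(.5430,.1787,.055,11.9)
im,d=save("side","s3")
cv2.imwrite("pics/s3c.png",cv2.resize(im[90:220,220:350],None,fx=4.5,fy=4.5,interpolation=cv2.INTER_CUBIC)[:,:,::-1])
```

```text
at [0.5415 0.1776 0.0923] [179.99   0.23  11.81]
move [ 0.043 -0.019  0.932 -0.009]
```

View pics/s3c.png

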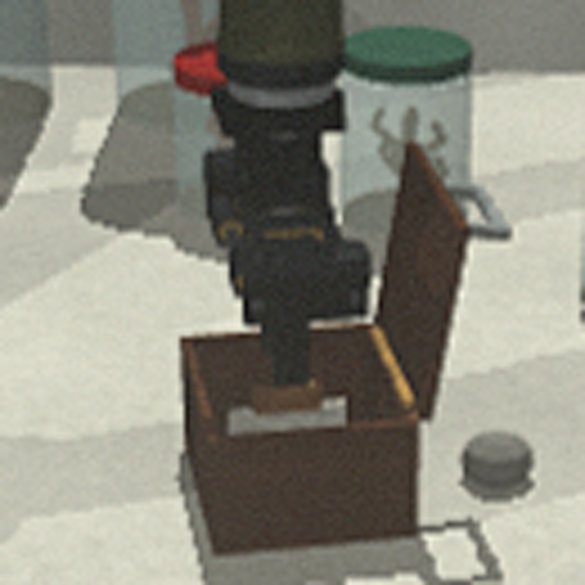

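The finger, centred at crop x 288, sits over the wooden grip strip (crop x 248–320). The flap stands open, clear of the gripper. I'll go down and grip.

>>> drive_tool(
  moves=[0.03,-0.02,0.4,0,40,0.03,-0.02,0.8,0,40,0.03,-0.02,0.92,0,40,0.03,-0.02,0.92,0,30],
)

```text
time_s: 14.35
tool_pos: [0.5436, 0.1789, 0.0564]
tool_rot: [180.0, 0.1, 11.7]
force: [-0.3, 0.0, -0.6]
grip_width: 0.0355
grasp_force: 0.0
```

>>> drive_tool(
  moves=[0,0,0,0,15,0,0,0,0,6,0,0,0,0,6,0,0,0,0,6,0,0,0,0,6],
  squeeze=15,
)

```text
time_s: 14.98
tool_pos: [0.5442, 0.1792, 0.0572]
tool_rot: [-180.0, -0.0, 11.7]
force: [0.5, -0.1, 1.6]
grip_width: 0.0122
grasp_force: 15.0
```

>>> drive_tool(
  moves=[0,0,-0.4,0,6,0,0,-1.0,0,6,0,0,-1.8,0,6,0,0,-2.7,0,6,0,0,-3.5,0,6],
)

```text
time_s: 15.6
tool_pos: [0.544, 0.179, 0.1991]
tool_rot: [180.0, -0.1, 11.7]
force: [1.0, 1.7, -0.8]
grip_width: 0.0124
grasp_force: 15.0
```

Run:
```python
from h import *
r=goto(.537,-.282,.195,80); print(env.get_obs()["grip_width"])
```

```text
at [0.544  0.179  0.1991] [ 1.7998e+02 -6.0000e-02  1.1710e+01]
move [-2.51  11.25   0.104 -6.829]
0.012363265286929593
```

>>> drive_tool(
  moves=[-0.1,0.5,0,-0.4,6,-0.35,1.6,0,-1.2,6,-0.65,2.9,0,-2,6,-0.95,4.2,0,-2.8,6,-1.2,5.4,0,-3.4,6],
)

```text
time_s: 16.23
tool_pos: [0.5405, -0.0443, 0.1979]
tool_rot: [179.9, -0.0, 45.9]
force: [-0.4, -0.1, -1.0]
grip_width: 0.0121
grasp_force: 15.0
```

Run:
```python
from h import *
r=goto(.537,-.282,.19,80); print(env.get_obs()["grip_width"])
```

```text
at [ 0.5405 -0.0443  0.1979] [ 1.7993e+02 -1.0000e-02  4.5890e+01]
move [-4.328  4.074  0.198 -3.411]
0.012120221785602677
```

>>> drive_tool(
  moves=[-0.9,0.85,0,-0.8,6,-1.9,1.8,0,-1.6,6,-2.9,2.7,0,-2.4,6,-3.7,3.5,0.2,-3.0,6,-4.33,4.07,0.3,-3.41,6],
)

```text
time_s: 16.85
tool_pos: [0.5356, -0.2824, 0.1853]
tool_rot: [-180.0, 0.0, 79.8]
force: [-0.2, 0.0, -1.5]
grip_width: 0.0119
grasp_force: 15.0
```

>>> drive_tool(
  moves=[0,0,0.2,0,6,0,0,0.4,0,6,0,0,0.4,0,6],
)

```text
time_s: 17.23
tool_pos: [0.5363, -0.2778, 0.1683]
tool_rot: [-179.9, -0.1, 79.9]
force: [0.1, 0.2, -0.5]
grip_width: 0.0117
grasp_force: 15.0
```

Run:
```python
from h import *
goto(.537,-.282,.166,80)
im,d=save("side","s4"); save("top","t4")
cv2.imwrite("pics/s4c.png",cv2.resize(im[130:340,190:390],None,fx=2.85,fy=2.85,interpolation=cv2.INTER_CUBIC)[:,:,::-1])
P=cloud("side",d); hsv=cv2.cvtColor(im,cv2.COLOR_RGB2HSV)
m=(abs(P[...,0]-.537)<.06)&(abs(P[...,1]+.282)<.06)&(P[...,2]>.09)&(P[...,2]<.17)&(hsv[...,2]>130)&(hsv[...,1]<60)
Q=P[m]; print("plate pts",len(Q),np.percentile(Q,[1,50,99],axis=0).round(4)); print("rows/cols",np.argwhere(m).min(0),np.argwhere(m).max(0))
if len(Q)>20:
    c=Q.mean(0); n=np.linalg.svd(Q-c)[2][2]; print("c",c,"normal",n,np.degrees(np.arctan2(n[1],n[0])))
```

```text
at [ 0.5363 -0.2778  0.1683] [-1.7992e+02 -6.0000e-02  7.9940e+01]
move [-0.101  0.035  0.058 -0.006]
plate pts 57 [[ 0.5259 -0.3189  0.1164]
 [ 0.5281 -0.3159  0.1442]
 [ 0.5438 -0.2427  0.1686]]
rows/cols [246 263] [271 275]
c [ 0.52916435 -0.31090008  0.14339577] normal [ 0.97947771 -0.20029834  0.02244958] -11.55735836340055
```

View pics/s4c.png

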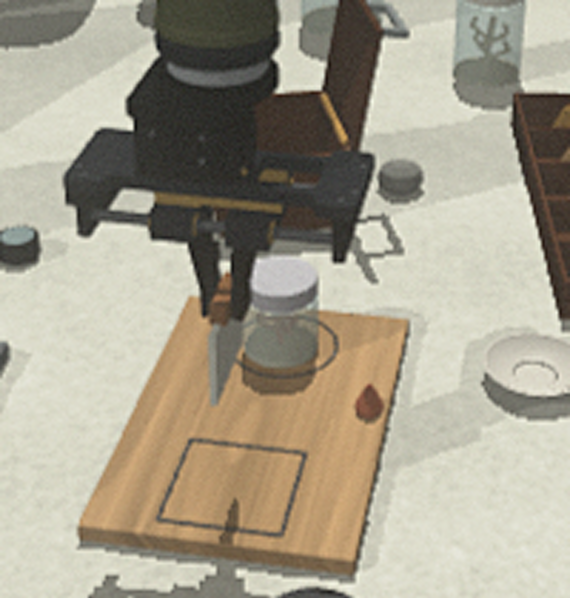

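The plate hangs upright above the square, with its near end at crop (215,400), and its measured centre is about (0.536, -0.281) with its bottom at about 0.117. The jar stands inside the ring and the flap is open. I'll let it settle and hand in.

>>> drive_tool(
  moves=[-0.03,0,0.03,0,6,-0.03,0,0.03,0,6,-0.03,0,0.03,0,6,-0.03,0,0.03,0,6],
)

```text
time_s: 17.82
tool_pos: [0.5361, -0.2811, 0.1678]
tool_rot: [180.0, 0.0, 79.8]
force: [-0.1, -0.3, -1.0]
grip_width: 0.0118
grasp_force: 15.0
```

```bash
python3 -c "
from h import *
o=env.get_obs(); print(o['tool_pos'],o['grip_width'],abs(o['joint_velocities']).max()); print(env.sign_off())"
```

```text
[ 0.53613879 -0.28105489  0.16777003] 0.0118234567448434 0.0986653289799869
the job is handed in; nothing more can be done
None
```

The job is handed in, though no verdict came back: the jar was slid into the ring and released, the flap stands open at about 98°, and the plate is held still and upright over the square, about 10 cm above the board, after about 18 s of the 72 s allowed.

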